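# Sort the stripped valve parts into their trays

### The arm

A 6-joint arm with a two-finger parallel gripper is mounted at the origin on the work surface. World frame = base frame: x ahead of the robot, y to its left, z up, the work surface at z = 0. Lengths are in m, angles in rad, forces in N, time in s.
With the tool pointing down it reaches from about 0.35 to 0.975 m from the base axis. Payload 17.4 kg.
Tool frame: the origin (TCP) lies on the mounting face of the last link; the fingertips stand 173 mm ahead of it and the grasp point (between the pads) lies 155 mm ahead of it (r.grasp_offset is the z of the grasp point in the tool frame, in m); z points along the fingers, y is the line along which they close (so a half turn about z gives the same grasp; the last joint's range is limited). The gripper opens to 85 mm and grips with 20 to 120 N. Pads are 22 mm wide; open, the fingers measure 114 mm over their backs; the gripper's body (76 mm by 85 mm) begins 54 mm behind the grasp point. The pads swing forward as they close: fully open they stand 13 mm farther back than shut.
Start: joints at [1.209, 0.116, 1.442, -0, 1.584, -0.038], TCP at [0.215, 0.64, 0.405] pointing down, gripper open.
Joint ranges: [-2.83, 2.83], [-0.83, 2.19], [0.07, 2.5], [-1.14, 4.28], [0.01, 3], [-2.97, 2.97]. Speed limits (rad/s): [1.89, 1.89, 2.22, 3.14, 3.14, 3.14].

### API

Orientations are given as a 3x3 rotation matrix whose columns are the frame's x, y, z axes.
In Python, from bench import telemetry, eyes, close_job, find_in, outline_of, r gives the robot as it stands. The module is installed in compiled form; this text tells all that it offers.
- The arm moves only by the shell command python3 -m inch 'ROWS'. ROWS is a JSON object of lists of equal length, an entry for each row: "delta_pos": the shift along the tool's x, y, z scaled (see below), a list of three; "rotation": the turn, a rotation vector about the tool's x, y, z scaled (see below), a list of three; "jaw": the gripper's target within -1 to 1 (shut at 1, half-way at 0, fully open at -1). A call has exactly 5 rows; each row shifts and turns the commanded pose from where the row before left it, along the tool's axes as they then stand; what a row does not reach is not made up. The controller multiplies each number of a shift by 750 mm and each number of a turn by 60 degrees. A row lasts 1/8 s, in which the tool goes at most 62.5 mm and 10.7 degrees, less where a joint would pass 70% of its speed; a pose out of reach is approached as far as the arm can. A call with a number of a shift or a turn outside -1 to 1 is refused whole. A call with a gripper value outside its range is refused whole. The fingers move at their own pace and stop on an object; the grip force is fixed at half the most. Time passes only in rows, so rows that do not move let the fingers close, or fill a call up. It gives the time, the measured TCP pose, the force, the opening and the grip force at its end, in the units of the state.
- telemetry.get_state(): the state, without advancing time (a new reading comes with each control period).
- eyes.get_image(name): name is "scene" or "top"; returns a dict with "frame" (480x640x3 uint8, red, green, blue), "z_map" (480x640 float32, m along the optical axis (not along the pixel's ray), 0 where there is no reading), "fx", "fy", "cx", "cy" (pixels), "distortion" ([k1, k2, p1, p2, k3] as OpenCV has them; the pictures are not rectified), "rvec" (rotation vector, rad) and "tvec" (3), from world to camera coordinates, as OpenCV has them. Camera axes: x right, y down, z forward; pixel columns grow to the right and rows downward; lengths in m; the calibration is good to about 2 mm. A picture is of the moment at which its call begins.
- close_job(): hands the job in; it is judged then, once.
Trained networks look in a picture, given as the dict that the camera call returned (one of the last four; its "shot" number tells which), for a name from the list of things; names that differ only in an ending like _2 or _b are one class to them, and where a whole thing is asked for, a point or a joint stands for the part that bears it (a point fixed in the world has none). Each returns a list of dicts, best first, with "score" (0 to 1); they miss things now and then, are a little off and sometimes report something else, mostly with a low value. They report only what shows in the picture. A call takes as long as a camera call.
- find_in(picture, thing): "bbox" ([left, top, right, bottom] in pixels, round what is visible of it).
- outline_of(picture, thing): "region" (480x640 bool, what is visible of it) and "bbox" ([left, top, right, bottom] in pixels, round what is visible of it).
The state is a dict: "clock": time; "qpos": joint angles; "qvel": joint speeds; "tau": joint torques, N m; "tcp_pos": TCP position; "tcp_rot": TCP orientation; "wrist_force": force on the tool from outside, world axes, zero at the start; "wrist_torque": the same for the moment, N m; "finger_gap": opening from 0.0 (shut) to 1.0 (fully open); "finger_force": force on a finger pad.
Only numpy, scipy, OpenCV 4.12 (cv2) and the standard library are available. Lean on these libraries where they do the work, as an engineer would, in place of code of your own. Each camera call takes 0.05 s, during which the arm holds its last target. There are 200 camera calls.

### The job

Sort the parts stripped from the hydraulic valve for their next jobs: both brass unions into the blue tray, both steel cartridge valves into the yellow tray, and the black solenoid coil, which must stay out of the wash, into the red tray. Set each part down on the floor of its tray, without dropping it, the same way up as it is now: unions lying on their sides, valves standing on their hexagon heads, coil with its bore upright. Leave the pressure gauge and the sealant bottle where they are, upright.

Things in the scene. Friction and masses are not known exactly. Their poses are not given: they have to be found in the camera images.
- union_a: A straight brass pipe union lying on its side: a bright brass hexagonal bar 56 mm long with two grooves round it, 30 mm across flats (34.6 mm over the corners), about 0.16 kg. Origin at its very centre, 15 mm above what it lies on; x runs along its length, z is up at the start (a flat is down, another up, corners at the sides, any yaw). Its two end faces are flat, upright and 56 mm apart along x. 
- union_b: A straight brass pipe union lying on its side: a bright brass hexagonal bar 56 mm long with two grooves round it, 30 mm across flats (34.6 mm over the corners), about 0.16 kg. Origin at its very centre, 15 mm above what it lies on; x runs along its length, z is up at the start (a flat is down, another up, corners at the sides, any yaw). Its two end faces are flat, upright and 56 mm apart along x. The same as the other union.
- cartridge_a: A steel screw-in cartridge valve standing on its hexagon head, nose up, 60 mm tall, about 0.17 kg. Origin at the centre of its underside, z up along its axis. From the bottom: hexagon head 32 mm across flats (37 mm over the corners), 14 mm tall; round threaded collar 26 mm in diameter from 14 to 38 mm; round nose 20 mm in diameter with two black seals up to 54 mm, then a 15 mm tip. The collar can be gripped from any side. 
- cartridge_b: A steel screw-in cartridge valve standing on its hexagon head, nose up, 60 mm tall, about 0.17 kg. Origin at the centre of its underside, z up along its axis. From the bottom: hexagon head 32 mm across flats (37 mm over the corners), 14 mm tall; round threaded collar 26 mm in diameter from 14 to 38 mm; round nose 20 mm in diameter with two black seals up to 54 mm, then a 15 mm tip. The collar can be gripped from any side. The same as the other cartridge valve.
- coil: A black moulded solenoid coil, about 0.24 kg: a block 40 mm (x) by 38 mm (y) by 40 mm tall with a steel-rimmed bore upright in its top face, and a plug socket block (14 mm along x, 28 mm wide, 34 mm tall at its top) with three small blades on its +x side, so that it reaches from x = -20 to +34 mm (+41 mm with the blades). Origin at the centre of the underside of the main block, z up. Its y faces are flat and parallel, 38 mm apart.
- blue_tray: Blue tray, for the brass unions. An open steel parts tray held to the bench by magnetic feet, so that it does not move: 140 mm along its x, 120 mm along its y, walls 3 mm thick and 28 mm tall (30.5 mm with the rolled rim). Origin at the centre of its underside, z up; its floor is 3 mm above the origin, and inside it measures 134 by 114 mm. One of three trays in a row across the far part of the bench; which colour is where changes from start to start. 
- yellow_tray: Yellow tray, for the cartridge valves. An open steel parts tray held to the bench by magnetic feet, so that it does not move: 140 mm along its x, 120 mm along its y, walls 3 mm thick and 28 mm tall (30.5 mm with the rolled rim). Origin at the centre of its underside, z up; its floor is 3 mm above the origin, and inside it measures 134 by 114 mm. One of three trays in a row across the far part of the bench; which colour is where changes from start to start. 
- red_tray: Red tray, for the solenoid coil. An open steel parts tray held to the bench by magnetic feet, so that it does not move: 140 mm along its x, 120 mm along its y, walls 3 mm thick and 28 mm tall (30.5 mm with the rolled rim). Origin at the centre of its underside, z up; its floor is 3 mm above the origin, and inside it measures 134 by 114 mm. One of three trays in a row across the far part of the bench; which colour is where changes from start to start. 
- gauge: Bystander: a small pressure gauge on its back among the parts, white dial up: dark case 50 mm in diameter and 26 mm tall, steel stem. 74 mm long in all; origin at the middle of that length, underside, z up; the stem points along +x. Leave it alone.
- sealant: Bystander: a small white plastic sealant bottle with a red band and a red cap, standing among the parts, 33 mm in diameter and 58 mm tall, 0.07 kg. Origin at the centre of its underside, z up. Leave it alone.

How it is judged:
By the outcome, as a careful person would: the job done as asked, in the order asked, and still so for the second after the job is handed in, with the robot touching nothing.
It also fails if it takes over 136 s, if anything falls off the work surface, if the arm or the gripper's body presses on something with over 40 N, if the wrist force passes 120 N, or if a joint passes its speed limit or range.

## Working session

There is one attempt and no reset: what is moved stays moved. The work goes in short steps, Python scripts to look and compute and a shell command to move; the robot and the scene stay as the last step left them, time stands still between calls to the robot, and variables do not carry over. Pictures are saved under pics/ and viewed, at most 14 in all, crops included, and the job is handed in when it is done.

```bash
mkdir -p pics; cat > h.py <<'E'
import numpy as np, cv2
from bench import telemetry, eyes, close_job, find_in, outline_of, r
def cloud(p):
    v,u=np.mgrid[0:480,0:640]
    K=np.array([[p['fx'],0,p['cx']],[0,p['fy'],p['cy']],[0,0,1]])
    pts=np.stack([u,v],-1).reshape(-1,1,2).astype(np.float64)
    n=cv2.undistortPoints(pts,K,np.array(p['distortion'],float)).reshape(480,640,2)
    z=p['z_map'].astype(float)
    c=np.dstack([n*z[...,None],z])
    R=cv2.Rodrigues(np.array(p['rvec'],float))[0]
    w=(c-np.array(p['tvec']).reshape(3))@R
    w[z<=0]=np.nan
    return w
E
python3 - <<'E'
from h import *
s=telemetry.get_state();print(s['clock'],s['tcp_pos'],np.round(s['tcp_rot'],3),s['finger_gap'],r.grasp_offset)
for n in ('top','scene'):
    p=eyes.get_image(n);w=cloud(p)
    cv2.imwrite(f'pics/{n}0.png',p['frame'][...,::-1])
    for t in ['union_a','cartridge_a','coil','gauge','sealant','blue_tray','yellow_tray','red_tray']:
        for o in outline_of(p,t)[:3]:
            m=o['region']&np.isfinite(w[...,0]); q=w[m]
            if len(q)<10: print(n,t,'few');continue
            zt=np.percentile(q[:,2],97); tp=q[q[:,2]>zt-.006]
            rc=cv2.minAreaRect((tp[:,:2]*1000).astype(np.float32))
            print(n,t,round(o['score'],2),np.round(o['bbox']),'med',np.round(np.median(q,0),3),'ztop',round(zt,3),'toprect',np.round(rc[0]),np.round(rc[1]),round(rc[2]),len(q))
E
```

```text
0.0 [0.21479053 0.63993894 0.40396464] [[-0.948  0.318 -0.   ]
 [ 0.318  0.948 -0.001]
 [ 0.    -0.001 -1.   ]] 0.9976865651766289 0.1547
top union_a 0.73 [ 92. 228. 130. 260.] med [0.499 0.367 0.026] ztop 0.032 toprect [500. 371.] [24. 57.] 37 580
top union_a 0.61 [299. 260. 338. 288.] med [ 0.442 -0.014  0.028] ztop 0.032 toprect [443. -14.] [24. 56.] 31 536
top cartridge_a 0.76 [142. 300. 165. 318.] med [0.382 0.281 0.037] ztop 0.061 toprect [380. 289.] [16. 15.] 1 360
top cartridge_a 0.63 [211. 276. 235. 294.] med [0.422 0.158 0.038] ztop 0.061 toprect [422. 166.] [16. 16.] 46 288
top coil 0.94 [464. 300. 499. 336.] med [ 0.352 -0.298  0.039] ztop 0.043 toprect [ 352. -301.] [50. 38.] 34 820
top gauge 0.91 [483. 213. 523. 242.] med [ 0.51  -0.364  0.027] ztop 0.03 toprect [ 514. -372.] [47. 49.] 17 764
top sealant 0.69 [385. 253. 407. 276.] med [ 0.447 -0.145  0.039] ztop 0.06 toprect [ 449. -149.] [14. 14.] 85 327
top blue_tray 0.82 [175. 144. 246. 226.] med [0.611 0.188 0.003] ztop 0.031 toprect [609. 184.] [142. 123.] 4 5245
top yellow_tray 0.89 [278. 136. 349. 218.] med [ 0.6
[... 774 characters left out ...]
e cartridge_a 0.58 [280. 218. 300. 251.] med [ 0.447 -0.019  0.026] ztop 0.033 toprect [443. -14.] [23. 56.] 32 520
scene coil 0.6 [129. 305. 167. 336.] med [ 0.358 -0.304  0.039] ztop 0.044 toprect [ 351. -302.] [51. 39.] 33 873
scene gauge 0.73 [180. 381. 210. 427.] med [ 0.515 -0.371  0.027] ztop 0.03 toprect [ 515. -372.] [48. 48.] 84 957
scene sealant 0.58 [236. 274. 257. 301.] med [ 0.456 -0.156  0.038] ztop 0.059 toprect [ 450. -151.] [14. 15.] 76 370
scene blue_tray 0.65 [368. 171. 461. 249.] med [0.608 0.19  0.005] ztop 0.032 toprect [609. 184.] [142. 126.] 4 4187
scene red_tray 0.66 [254. 309. 360. 409.] med [ 0.615 -0.189  0.004] ztop 0.032 toprect [ 616. -191.] [143. 122.] 5 6019
```

```bash
python3 - <<'E'
import cv2
a=cv2.imread('pics/top0.png')[125:350,80:540];cv2.imwrite('pics/c0.png',cv2.resize(a,(800,391),interpolation=2))
E
```

```text
(no output)
```

View pics/c0.png

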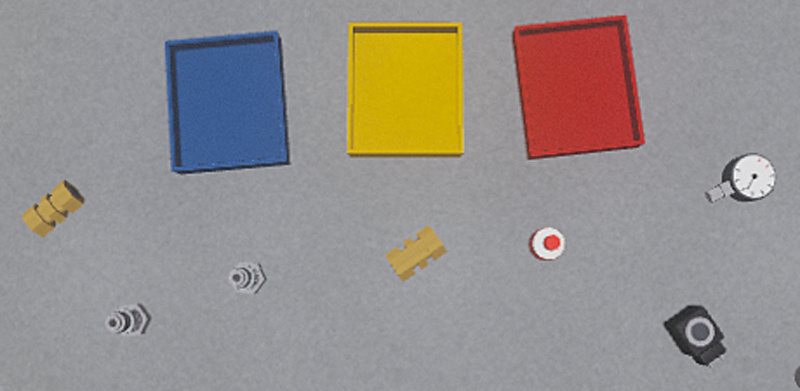

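```bash
cat > plan.py <<'E'
import sys
from h import *
# usage: plan.py x y z yaw_of_tool_y(deg)   (mm)
x,y,z,a=map(float,sys.argv[1:5])
s=telemetry.get_state();R=np.array(s['tcp_rot']);p=np.array(s['tcp_pos'])
cur=np.degrees(np.arctan2(R[1,1],R[0,1])); d=(a-cur+90)%180-90
yf=np.radians(cur+d); Y=np.array([np.cos(yf),np.sin(yf)]); X=np.array([-Y[1],Y[0]])
e=np.array([x,y])/1000-p[:2]
print('t',round(s['clock'],2),'tcp',np.round(p*1000,1),'yaw',round(cur,1),'gap',round(s['finger_gap'],3),'tilt',np.round(R[:2,2],4))
print('turn total',round(-d/60,4),'shift total after turn xyz',np.round([X@e/.75,Y@e/.75,-(z/1000-p[2])/.75],4))
E
python3 - <<'E'
from h import *
C={'union_a':[],'union_b':[],'coil':[]}
for n in ('top','scene'):
    p=eyes.get_image(n);w=cloud(p)
    for t,c in (('union_a',(500,370)),('union_b',(443,-14)),('coil',(352,-300))):
        m=(np.hypot(w[...,0]-c[0]/1e3,w[...,1]-c[1]/1e3)<.055)&(w[...,2]>.010)
        C[t].append(w[m])
for t,l in C.items():
    for name,q in (('top',l[0]),('scene',l[1]),('both',np.vstack(l))):
        for lo in (.010,.020,.029):
            k=q[q[:,2]>lo]; rc=cv2.minAreaRect((k[:,:2]*1000).astype(np.float32))
            h=cv2.PCACompute((k[:,:2]*1000).astype(np.float32),None)[1][0] if 0 else np.linalg.svd(k[:,:2]-k[:,:2].mean(0),full_matrices=False)[2][0]
            print(t,name,lo,np.round(rc[0]),np.round(rc[1]),round(rc[2]),'pca',round(np.degrees(np.arctan2(h[1],h[0]))%180,1))
E
python3 plan.py 500 370 290 130
```

```text
union_a top 0.01 [500. 371.] [35. 58.] 37 pca 131.0
union_a top 0.02 [499. 370.] [32. 58.] 36 pca 128.5
union_a top 0.029 [500. 371.] [21. 57.] 37 pca 127.9
union_a scene 0.01 [500. 372.] [33. 59.] 38 pca 132.9
union_a scene 0.02 [500. 370.] [32. 57.] 41 pca 131.5
union_a scene 0.029 [500. 370.] [21. 56.] 43 pca 129.0
union_a both 0.01 [500. 372.] [35. 59.] 38 pca 132.0
union_a both 0.02 [500. 371.] [32. 59.] 40 pca 129.8
union_a both 0.029 [501. 371.] [22. 57.] 37 pca 128.4
union_b top 0.01 [443. -14.] [35. 56.] 33 pca 122.7
union_b top 0.02 [443. -14.] [30. 56.] 34 pca 123.5
union_b top 0.029 [443. -14.] [20. 56.] 33 pca 122.8
union_b scene 0.01 [443. -14.] [35. 59.] 33 pca 123.0
union_b scene 0.02 [443. -13.] [32. 59.] 32 pca 122.6
union_b scene 0.029 [443. -13.] [21. 58.] 34 pca 124.3
union_b both 0.01 [443. -14.] [35. 59.] 33 pca 123.1
union_b both 0.02 [443. -13.] [33. 59.] 33 pca 123.1
union_b both 0.029 [443. -13.] [22. 58.] 33 pca 123.5
coil top 0.01 [ 346. -304.] [63. 39.] 31 pca 31.7
coil top 0.02 [ 346. -304.] [63. 39.] 32 pca 32.7
coil top 0.029 [ 349. -302.] [55. 39.] 32 pca 34.3
coil scene 0.01 [ 346. -305.] [62. 39.] 31 pca 33.7
coil scene 0.02 [ 347. -305.] [61. 39.] 31 pca 31.3
coil scene 0.029 [ 349. -304.] [56. 39.] 30 pca 29.5
coil both 0.01 [ 347. -305.] [63. 40.] 32 pca 32.3
coil both 0.02 [ 347. -305.] [63. 40.] 32 pca 31.9
coil both 0.029 [ 349. -303.] [58. 40.] 32 pca 32.1
t 1.0 tcp [214.8 639.9 404.7] yaw 71.4 gap 0.997 tilt [-0.  0.]
turn total -0.9759 shift total after turn xyz [-0.06   -0.5202  0.153 ]
```

```bash
python3 -m inch '{"delta_pos":[[0,0,0.03],[0,0,0.03],[0,0,0.03],[0,0,0.03],[0,0,0.03]],"rotation":[[0,0,-0.16],[0,0,-0.16],[0,0,-0.16],[0,0,-0.16],[0,0,-0.16]],"jaw":[-1,-1,-1,-1,-1]}'
python3 plan.py 500 370.5 290 129
```

```text
clock: 1.62
tcp_pos: [0.2148, 0.6399, 0.2915]
tcp_rot: [[-0.868, -0.496, 0.0], [-0.496, 0.868, 0.0], [-0.0, 0.0, -1.0]]
wrist_force: [0.1, 0.1, 0.3]
finger_gap: 1.001
finger_force: 0.0
t 1.62 tcp [214.8 639.9 291.5] yaw 119.8 gap 1.001 tilt [0.     0.0001]
turn total -0.1539 shift total after turn xyz [-0.0695 -0.5185  0.002 ]
```

```bash
python3 -m inch '{"delta_pos":[[0,0,0],[-0.0077,-0.0576,0],[-0.0077,-0.0576,0],[-0.0077,-0.0576,0],[-0.0077,-0.0576,0]],"rotation":[[0,0,-0.154],[0,0,0],[0,0,0],[0,0,0],[0,0,0]],"jaw":[-1,-1,-1,-1,-1]}' >/dev/null
python3 -m inch '{"delta_pos":[[-0.0077,-0.0576,0],[-0.0077,-0.0576,0],[-0.0077,-0.0576,0],[-0.0077,-0.0576,0],[-0.0077,-0.0576,0]],"rotation":[[0,0,0],[0,0,0],[0,0,0],[0,0,0],[0,0,0]],"jaw":[-1,-1,-1,-1,-1]}' | tail -3
python3 plan.py 500 370.5 175 129
```

```text
wrist_force: [0.3, 0.7, -0.8]
finger_gap: 0.999
finger_force: 0.0
t 2.88 tcp [499.3 367.8 292.4] yaw 128.7 gap 0.999 tilt [0.0003 0.0002]
turn total -0.0052 shift total after turn xyz [-0.003   0.0022  0.1565]
```

```bash
python3 -m inch '{"delta_pos":[[0,0,0.042],[0,0,0.042],[0,0,0.042],[-0.001,0.001,0.029],[0,0,0]],"rotation":[[0,0,0],[0,0,0],[0,0,0],[0,0,0],[0,0,0]],"jaw":[-1,-1,-1,-1,-1]}' >/dev/null
python3 plan.py 500 370.5 175 129
python3 -m inch '{"delta_pos":[[0,0,0],[0,0,0],[0,0,0],[0,0,0],[0,0,0]],"rotation":[[0,0,0],[0,0,0],[0,0,0],[0,0,0],[0,0,0]],"jaw":[1,1,1,1,1]}'
```

```text
t 3.5 tcp [498.2 369.9 174.6] yaw 128.7 gap 1.001 tilt [-0.002  -0.0013]
turn total -0.0051 shift total after turn xyz [-0.0023 -0.0009 -0.0006]
clock: 4.12
tcp_pos: [0.4989, 0.3703, 0.1777]
tcp_rot: [[-0.781, -0.625, 0.002], [-0.625, 0.781, 0.001], [-0.002, -0.0, -1.0]]
wrist_force: [-0.4, -0.1, 6.9]
finger_gap: 0.641
finger_force: 64.4
```

```bash
python3 -m inch '{"delta_pos":[[0,0,-0.01],[0,0,-0.03],[0,0,-0.035],[0,0,-0.04],[0,0,-0.035]],"rotation":[[0,0,0],[0,0,0],[0,0,0],[0,0,-0.16],[0,0,-0.16]],"jaw":[1,1,1,1,1]}'
python3 plan.py 607 212 290 4
```

```text
clock: 4.75
tcp_pos: [0.4984, 0.3699, 0.2903]
tcp_rot: [[-0.527, -0.85, 0.001], [-0.85, 0.527, 0.001], [-0.001, -0.0, -1.0]]
wrist_force: [0.7, 0.2, -1.8]
finger_gap: 0.645
finger_force: 63.7
t 4.75 tcp [498.4 369.9 290.3] yaw 148.2 gap 0.645 tilt [0.0008 0.0005]
turn total -0.5967 shift total after turn xyz [ 0.2201 -0.1298  0.0004]
```

```bash
python3 -m inch '{"delta_pos":[[0,0,0],[0,0,0],[0,0,0],[0,0,0],[0.04,-0.02,0]],"rotation":[[0,0,-0.149],[0,0,-0.149],[0,0,-0.149],[0,0,-0.149],[0,0,0]],"jaw":[1,1,1,1,1]}' >/dev/null
python3 -m inch '{"delta_pos":[[0.05,-0.03,0],[0.05,-0.03,0],[0.05,-0.03,0],[0.03,-0.02,0],[0,0,0]],"rotation":[[0,0,0],[0,0,0],[0,0,0],[0,0,0],[0,0,0]],"jaw":[1,1,1,1,1]}' | tail -3
python3 plan.py 607 212 182 4
```

```text
wrist_force: [0.5, -0.7, -1.9]
finger_gap: 0.645
finger_force: 63.7
t 6.0 tcp [607.  210.1 288.9] yaw -176.5 gap 0.645 tilt [ 0.0004 -0.0001]
turn total -0.0079 shift total after turn xyz [-2.600e-03 -1.000e-04  1.426e-01]
```

```bash
python3 -m inch '{"delta_pos":[[-0.0025,0,0.04],[0,0,0.04],[0,0,0.035],[0,0,0.0226],[0,0,0]],"rotation":[[0,0,-0.008],[0,0,0],[0,0,0],[0,0,0],[0,0,0]],"jaw":[1,1,1,1,1]}' | grep -v rot
python3 -m inch '{"delta_pos":[[0,0,0],[0,0,0.001],[0,0,0],[0,0,0.001],[0,0,0]],"rotation":[[0,0,0],[0,0,0],[0,0,0],[0,0,0],[0,0,0]],"jaw":[1,1,1,1,1]}' | grep -v rot
```

```text
clock: 6.62
tcp_pos: [0.6058, 0.2137, 0.1845]
wrist_force: [0.7, 0.7, -1.4]
finger_gap: 0.641
finger_force: 63.8
clock: 7.25
tcp_pos: [0.6062, 0.2134, 0.1838]
wrist_force: [0.0, -0.1, -1.8]
finger_gap: 0.643
finger_force: 63.8
```

```bash
python3 -m inch '{"delta_pos":[[0,0,0.001],[0,0,0],[0,0,0.001],[0,0,0],[0,0,0]],"rotation":[[0,0,0],[0,0,0],[0,0,0],[0,0,0],[0,0,0]],"jaw":[1,1,1,1,1]}' | grep -v rot
python3 -m inch '{"delta_pos":[[0,0,0.001],[0,0,0],[0,0,0],[0,0,0],[0,0,0]],"rotation":[[0,0,0],[0,0,0],[0,0,0],[0,0,0],[0,0,0]],"jaw":[1,1,1,1,1]}' | grep -v rot
```

```text
clock: 7.88
tcp_pos: [0.6062, 0.2134, 0.1823]
wrist_force: [0.1, -0.3, -1.4]
finger_gap: 0.642
finger_force: 63.8
clock: 8.5
tcp_pos: [0.6062, 0.2134, 0.1815]
wrist_force: [-0.4, -0.1, -1.6]
finger_gap: 0.643
finger_force: 63.8
```

```bash
python3 -m inch '{"delta_pos":[[0,0,0.001],[0,0,0],[0,0,0],[0,0,0],[0,0,0]],"rotation":[[0,0,0],[0,0,0],[0,0,0],[0,0,0],[0,0,0]],"jaw":[1,1,1,1,1]}' | grep -v rot
python3 -m inch '{"delta_pos":[[0,0,0.001],[0,0,0],[0,0,0],[0,0,0],[0,0,0]],"rotation":[[0,0,0],[0,0,0],[0,0,0],[0,0,0],[0,0,0]],"jaw":[1,1,1,1,1]}' | grep -v rot
```

```text
clock: 9.12
tcp_pos: [0.6062, 0.2134, 0.1808]
wrist_force: [0.2, 0.1, -0.1]
finger_gap: 0.643
finger_force: 64.0
clock: 9.75
tcp_pos: [0.6062, 0.2134, 0.1808]
wrist_force: [-4.8, -1.0, 6.7]
finger_gap: 0.642
finger_force: 64.9
```

```bash
python3 -m inch '{"delta_pos":[[0,0,0],[0,0,0],[0,0,0],[0,0,-0.02],[0,0,-0.03]],"rotation":[[0,0,0],[0,0,0],[0,0,0],[0,0,0],[0,0,0]],"jaw":[-0.6,-0.6,-0.6,-0.6,-0.6]}' | grep -v rot
python3 -m inch '{"delta_pos":[[0,0,-0.05],[0,0,-0.045],[0,0,0],[0,0,0],[0,0,0]],"rotation":[[0,0,0],[0,0,0.16],[0,0,0.16],[0,0,0.16],[0,0,0.16]],"jaw":[-1,-1,-1,-1,-1]}' | grep -v rot
python3 plan.py 443 -13.5 290 123
```

```text
clock: 10.38
tcp_pos: [0.6062, 0.2134, 0.2187]
wrist_force: [0.2, 0.1, 0.1]
finger_gap: 0.802
finger_force: 0.0
clock: 11.0
tcp_pos: [0.6061, 0.2134, 0.291]
wrist_force: [-0.7, 0.4, -0.6]
finger_gap: 1.001
finger_force: 0.0
t 11.0 tcp [606.1 213.4 291. ] yaw 145.4 gap 1.001 tilt [0.0019 0.0006]
turn total 0.3735 shift total after turn xyz [ 0.3472 -0.1352  0.0013]
```

```bash
python3 -m inch '{"delta_pos":[[0,0,0],[0,0,0],[0,0,0],[0.0496,-0.0193,0],[0.0496,-0.0193,0]],"rotation":[[0,0,0.1245],[0,0,0.1245],[0,0,0.1245],[0,0,0],[0,0,0]],"jaw":[-1,-1,-1,-1,-1]}' >/dev/null
python3 -m inch '{"delta_pos":[[0.0496,-0.0193,0],[0.0496,-0.0193,0],[0.0496,-0.0193,0],[0.0496,-0.0193,0],[0.0496,-0.0193,0]],"rotation":[[0,0,0],[0,0,0],[0,0,0],[0,0,0],[0,0,0]],"jaw":[-1,-1,-1,-1,-1]}' >/dev/null
python3 -m inch '{"delta_pos":[[0,0,0.04],[0,0,0.04],[0,0,0.02],[0,0,0],[0,0,0]],"rotation":[[0,0,0],[0,0,0],[0,0,0],[0,0,0],[0,0,0]],"jaw":[-1,-1,-1,-1,-1]}' >/dev/null
python3 plan.py 443 -13.5 176.5 123
```

```text
t 12.88 tcp [444.6 -14.3 215.2] yaw 123.3 gap 1.001 tilt [ 0.0015 -0.0001]
turn total 0.0054 shift total after turn xyz [0.0013 0.0021 0.0516]
```

```bash
python3 -m inch '{"delta_pos":[[0.0013,0.002,0.03],[0,0,0.0216],[0,0,0],[0,0,0],[0,0,0]],"rotation":[[0,0,0.005],[0,0,0],[0,0,0],[0,0,0],[0,0,0]],"jaw":[-1,-1,-1,1,1]}' |grep -v rot
python3 -m inch '{"delta_pos":[[0,0,0],[0,0,0],[0,0,0],[0,0,0],[0,0,0]],"rotation":[[0,0,0],[0,0,0],[0,0,0],[0,0,0],[0,0,0]],"jaw":[1,1,1,1,1]}' |grep -v rot
```

```text
clock: 13.5
tcp_pos: [0.443, -0.0136, 0.1762]
wrist_force: [-2.3, 0.1, 2.8]
finger_gap: 0.645
finger_force: 62.4
clock: 14.12
tcp_pos: [0.443, -0.0136, 0.1762]
wrist_force: [-1.2, 0.2, 6.5]
finger_gap: 0.644
finger_force: 64.5
```

```bash
python3 -m inch '{"delta_pos":[[0,0,-0.01],[0,0,-0.03],[0,0,-0.035],[0,0,-0.04],[0,0,-0.035]],"rotation":[[0,0,0],[0,0,0],[0,0,0],[0,0,-0.1457],[0,0,-0.1457]],"jaw":[1,1,1,1,1]}'|grep -v rot
python3 -m inch '{"delta_pos":[[0,0,0],[0,0,0],[0,0,0],[0,0,0],[0,0,0]],"rotation":[[0,0,-0.1457],[0,0,-0.1457],[0,0,-0.1457],[0,0,-0.1457],[0,0,-0.1457]],"jaw":[1,1,1,1,1]}'>/dev/null
python3 plan.py 611 156 290 4
```

```text
clock: 14.75
tcp_pos: [0.4424, -0.0136, 0.2892]
wrist_force: [0.6, 0.6, -1.6]
finger_gap: 0.639
finger_force: 63.7
t 15.38 tcp [437.   78.4 284.2] yaw 178.7 gap 0.64 tilt [ 0.0069 -0.0746]
turn total -0.0883 shift total after turn xyz [-0.0871 -0.2387 -0.0077]
```

```bash
python3 -c "
from h import *
s=telemetry.get_state();print(np.round(s['qpos'],3));print(np.round(s['tcp_rot'],3))"
python3 -m inch '{"delta_pos":[[0,0,0],[0,0,0],[0,0,0],[0,0,0],[0,0,0]],"rotation":[[0,0,0.16],[0,0,0.16],[0,0,0.16],[0,0,0.16],[0,0,0]],"jaw":[1,1,1,1,1]}'
python3 plan.py 611 156 290 4;python3 -c "
from h import *
s=telemetry.get_state();print(np.round(s['qpos'],3));print(np.round(s['tcp_rot'],3))"
```

```text
[ 0.14  -0.352  2.065 -0.076  1.432 -2.968]
[[-0.023 -1.     0.007]
 [-0.997  0.023 -0.075]
 [ 0.074 -0.009 -0.997]]
clock: 16.0
tcp_pos: [0.4371, 0.0776, 0.284]
tcp_rot: [[-0.64, -0.768, 0.006], [-0.766, 0.638, -0.074], [0.053, -0.052, -0.997]]
wrist_force: [-1.0, 0.3, -2.2]
finger_gap: 0.643
finger_force: 63.8
t 16.0 tcp [437.1  77.6 284. ] yaw 140.3 gap 0.643 tilt [ 0.0063 -0.0736]
turn total -0.7286 shift total after turn xyz [-0.0881 -0.2386 -0.008 ]
[ 0.138 -0.351  2.066 -0.075  1.432 -2.299]
[[-0.64  -0.768  0.006]
 [-0.766  0.638 -0.074]
 [ 0.053 -0.052 -0.997]]
```

```bash
python3 - <<'E'
s=open('plan.py').read()
s=s.replace("d=(a-cur+90)%180-90","""d=(a-cur+90)%180-90
q6=s['qpos'][5]; q1=s['qpos'][0]
qf=lambda d: q6-np.radians(d)+np.arctan2(y,x)-q1
d=min([d-180,d,d+180],key=lambda k:(abs(qf(k))>2.7)*1000+abs(k))""")
s+="""
v=np.cross(R[:,2],[0,0,-1]); print('untilt now',np.round(R.T@v/np.radians(60),4),'q6 final',round(qf(d),2))
"""
open('plan.py','w').write(s)
E
python3 -m inch '{"delta_pos":[[0,0,0],[0,0,0],[0,0,0],[0,0,0],[0,0,0]],"rotation":[[-0.05,-0.0506,0],[0,0,0.16],[0,0,0.16],[0,0,0.16],[0,0,0.16]],"jaw":[1,1,1,1,1]}'>/dev/null
python3 plan.py 611 156 290 4
```

```text
t 16.62 tcp [437.1  77.6 283.9] yaw 101.7 gap 0.648 tilt [-0.0001  0.0006]
turn total 1.6287 shift total after turn xyz [ 0.0882  0.2386 -0.0081]
untilt now [ 0.0005  0.     -0.    ] q6 final 0.18
```

```bash
python3 -m inch '{"delta_pos":[[0,0,-0.008],[0,0,0],[0,0,0],[0,0,0],[0,0,0]],"rotation":[[0,0,0.163],[0,0,0.163],[0,0,0.163],[0,0,0.163],[0,0,0.163]],"jaw":[1,1,1,1,1]}'>/dev/null
python3 -m inch '{"delta_pos":[[0,0,0],[0,0,0],[0,0,0],[0,0,0],[0,0,0]],"rotation":[[0,0,0.163],[0,0,0.163],[0,0,0.163],[0,0,0.163],[0,0,0.163]],"jaw":[1,1,1,1,1]}'>/dev/null
python3 -m inch '{"delta_pos":[[0.0176,0.0477,0],[0.0176,0.0477,0],[0.0176,0.0477,0],[0.0176,0.0477,0],[0.0176,0.0477,0]],"rotation":[[0,0,0],[0,0,0],[0,0,0],[0,0,0],[0,0,0]],"jaw":[1,1,1,1,1]}'>/dev/null
python3 plan.py 611 156 183 4
python3 - <<'E'
from h import *
p=eyes.get_image('scene');cv2.imwrite('pics/s1.png',p['frame'][100:420,220:520,::-1].repeat(2,0).repeat(2,1)[:600])
E
```

```text
t 18.5 tcp [612.2 156.3 289.7] yaw 4.2 gap 0.641 tilt [-0.0004  0.0005]
turn total 0.004 shift total after turn xyz [-0.0003 -0.0016  0.1422]
untilt now [-0.0003 -0.0005  0.    ] q6 final 0.18
```

View pics/s1.png

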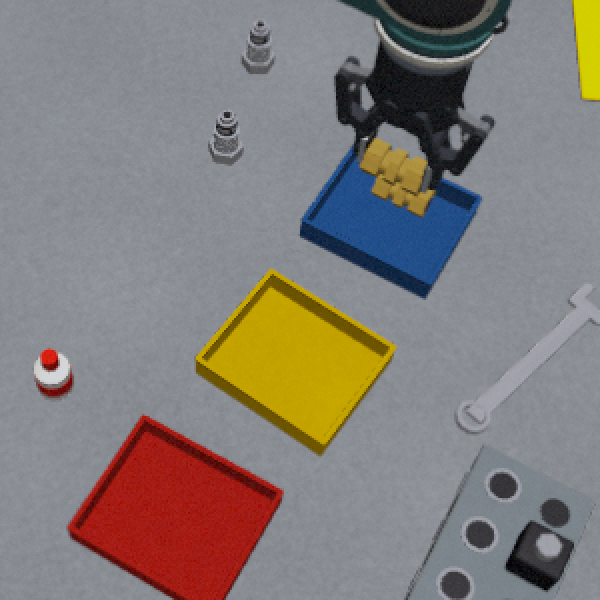

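The picture shows union_a flat in the blue tray (around 405,195) and union_b held level above it (395,165); nothing else disturbed. Lowering.

```bash
python3 -m inch '{"delta_pos":[[0,-0.0016,0.04],[0,0,0.04],[0,0,0.04],[0,0,0.024],[0,0,0]],"rotation":[[0,0,0.004],[0,0,0],[0,0,0],[0,0,0],[0,0,0]],"jaw":[1,1,1,1,1]}' |grep -v rot
python3 -m inch '{"delta_pos":[[0,0,0],[0,0,0.001],[0,0,0],[0,0,0],[0,0,0]],"rotation":[[0,0,0],[0,0,0],[0,0,0],[0,0,0],[0,0,0]],"jaw":[1,1,1,1,1]}' |grep -v rot
```

```text
clock: 19.18
tcp_pos: [0.6098, 0.1557, 0.1811]
wrist_force: [0.3, -0.1, -1.7]
finger_gap: 0.645
finger_force: 65.3
clock: 19.8
tcp_pos: [0.6098, 0.1557, 0.181]
wrist_force: [0.9, -0.4, -1.2]
finger_gap: 0.641
finger_force: 65.3
```

```bash
python3 -m inch '{"delta_pos":[[0,0,0.001],[0,0,0],[0,0,0],[0,0,0],[0,0,0]],"rotation":[[0,0,0],[0,0,0],[0,0,0],[0,0,0],[0,0,0]],"jaw":[1,1,1,1,1]}' |grep -v rot
python3 -m inch '{"delta_pos":[[0,0,0.001],[0,0,0],[0,0,0],[0,0,0],[0,0,0]],"rotation":[[0,0,0],[0,0,0],[0,0,0],[0,0,0],[0,0,0]],"jaw":[1,1,1,1,1]}' |grep -v rot
```

```text
clock: 20.42
tcp_pos: [0.6098, 0.1558, 0.1801]
wrist_force: [0.1, -0.6, -1.7]
finger_gap: 0.645
finger_force: 65.3
clock: 21.05
tcp_pos: [0.6098, 0.1557, 0.1794]
wrist_force: [-1.0, -0.6, -1.3]
finger_gap: 0.643
finger_force: 65.3
```

```bash
python3 -m inch '{"delta_pos":[[0,0,0.001],[0,0,0],[0,0,0],[0,0,0],[0,0,0]],"rotation":[[0,0,0],[0,0,0],[0,0,0],[0,0,0],[0,0,0]],"jaw":[1,1,1,1,1]}' |grep -v rot
python3 -m inch '{"delta_pos":[[0,0,0.0005],[0,0,0],[0,0,0],[0,0,0],[0,0,0]],"rotation":[[0,0,0],[0,0,0],[0,0,0],[0,0,0],[0,0,0]],"jaw":[1,1,1,1,1]}' |grep -v rot
```

```text
clock: 21.68
tcp_pos: [0.6099, 0.1558, 0.1788]
wrist_force: [-1.9, -0.6, 4.5]
finger_gap: 0.644
finger_force: 66.0
clock: 22.3
tcp_pos: [0.6099, 0.1558, 0.1788]
wrist_force: [-4.3, -1.5, 9.1]
finger_gap: 0.646
finger_force: 66.9
```

```bash
python3 -m inch '{"delta_pos":[[0,0,0],[0,0,0],[0,0,0],[0,0,-0.02],[0,0,-0.03]],"rotation":[[0,0,0],[0,0,0],[0,0,0],[0,0,0],[0,0,0]],"jaw":[-0.6,-0.6,-0.6,-0.6,-0.6]}' | grep -v rot
python3 -m inch '{"delta_pos":[[0,0,-0.045],[0,0,-0.05],[0,0,0],[0,0,0],[0,0,0]],"rotation":[[0,0,0],[0,0,0],[0,0,0],[0,0,0],[0,0,0]],"jaw":[-1,-1,-1,-1,-1]}' | grep -v rot
python3 plan.py 421.5 164.5 290 4
```

```text
clock: 22.92
tcp_pos: [0.6098, 0.1557, 0.2169]
wrist_force: [-0.5, -0.7, 0.2]
finger_gap: 0.798
finger_force: 0.0
clock: 23.55
tcp_pos: [0.6097, 0.1556, 0.2863]
wrist_force: [-0.6, 0.6, 0.2]
finger_gap: 0.997
finger_force: 0.0
t 23.55 tcp [609.7 155.6 286.3] yaw 3.7 gap 0.997 tilt [-0.0014  0.0003]
turn total -0.0047 shift total after turn xyz [ 0.0293 -0.2494 -0.0049]
untilt now [-0.0014 -0.0003 -0.    ] q6 final 0.3
```

```bash
python3 -m inch '{"delta_pos":[[0.0059,-0.0499,0],[0.0059,-0.0499,0],[0.0059,-0.0499,0],[0.0059,-0.0499,0],[0.0059,-0.0499,0]],"rotation":[[0,0,0],[0,0,0],[0,0,0],[0,0,0],[0,0,0]],"jaw":[-1,-1,-1,-1,-1]}' >/dev/null
python3 -m inch '{"delta_pos":[[0,0,0],[0,0,0.03],[0,0,0.03],[0,0,0],[0,0,0]],"rotation":[[0,0,0],[0,0,0],[0,0,0],[0,0,0],[0,0,0]],"jaw":[-1,-1,-1,-1,-1]}' | grep -v rot
python3 plan.py 421.5 164.5 191 4
```

```text
clock: 24.8
tcp_pos: [0.4221, 0.1657, 0.2427]
wrist_force: [0.1, 0.5, -0.2]
finger_gap: 0.998
finger_force: 0.0
t 24.8 tcp [422.1 165.7 242.7] yaw 3.7 gap 0.998 tilt [-0.0001  0.0006]
turn total -0.0048 shift total after turn xyz [-0.0015 -0.001   0.0689]
untilt now [-0.0001 -0.0005 -0.    ] q6 final 0.3
```

```bash
python3 -m inch '{"delta_pos":[[-0.001,-0.001,0.035],[0,0,0.034],[0,0,0],[0,0,0],[0,0,0]],"rotation":[[0,0,0],[0,0,0],[0,0,0],[0,0,0],[0,0,0]],"jaw":[-1,-1,-1,1,1]}' |grep -v rot
python3 -m inch '{"delta_pos":[[0,0,0],[0,0,0],[0,0,0],[0,0,0],[0,0,0]],"rotation":[[0,0,0],[0,0,0],[0,0,0],[0,0,0],[0,0,0]],"jaw":[1,1,1,1,1]}' |grep -v rot
python3 -m inch '{"delta_pos":[[0,0,0],[0,0,0],[0,0,0],[0,0,-0.005],[0,0,-0.01]],"rotation":[[0,0,0],[0,0,0],[0,0,0],[0,0,0],[0,0,0]],"jaw":[1,1,1,1,1]}' |grep -v rot
python3 - <<'E'
from h import *
p=eyes.get_image('scene');cv2.imwrite('pics/s2.png',cv2.resize(p['frame'][90:210,270:430,::-1],(800,600)))
E
```

```text
clock: 25.42
tcp_pos: [0.4214, 0.165, 0.1917]
wrist_force: [0.2, 0.6, 0.2]
finger_gap: 0.604
finger_force: 0.0
clock: 26.05
tcp_pos: [0.4212, 0.165, 0.1912]
wrist_force: [-2.2, -0.5, 7.8]
finger_gap: 0.276
finger_force: 58.5
clock: 26.68
tcp_pos: [0.4208, 0.1648, 0.2017]
wrist_force: [0.5, 0.8, -1.8]
finger_gap: 0.278
finger_force: 58.9
```

View pics/s2.png

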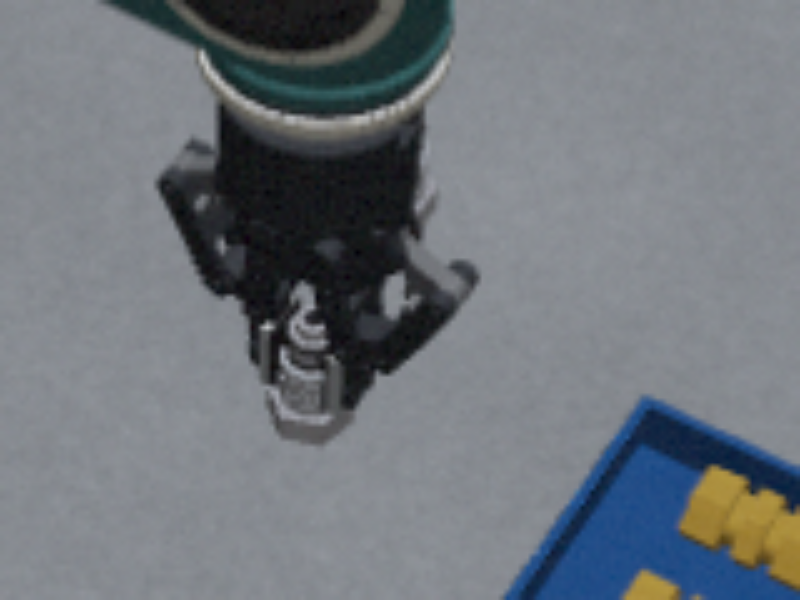

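The valve is held upright by its collar (around 305,380), and both unions lie apart in the blue tray.

```bash
python3 -m inch '{"delta_pos":[[0,0,-0.03],[0,0,-0.04],[0,0,-0.04],[0,0,0],[0,0,0]],"rotation":[[0,0,0],[0,0,0],[0,0,0],[0,0,0],[0,0,0]],"jaw":[1,1,1,1,1]}' |grep -v rot
python3 plan.py 618 21 197 -2
```

```text
clock: 27.35
tcp_pos: [0.4208, 0.1648, 0.2832]
wrist_force: [0.3, -0.0, -1.8]
finger_gap: 0.279
finger_force: 59.1
t 27.35 tcp [420.8 164.8 283.2] yaw 3.7 gap 0.279 tilt [-0.001   0.0003]
turn total 0.0953 shift total after turn xyz [-0.1824  0.2695  0.1149]
untilt now [-0.0009 -0.0004  0.    ] q6 final 0.07
```

```bash
python3 -m inch '{"delta_pos":[[0,0,0],[-0.0365,0.0539,0],[-0.0365,0.0539,0],[-0.0365,0.0539,0],[-0.0365,0.0539,0]],"rotation":[[0,0,0.0953],[0,0,0],[0,0,0],[0,0,0],[0,0,0]],"jaw":[1,1,1,1,1]}' >/dev/null
python3 -m inch '{"delta_pos":[[-0.0365,0.0539,0],[0,0,0],[0,0,0.03],[0,0,0.03],[0,0,0]],"rotation":[[0,0,0],[0,0,0],[0,0,0],[0,0,0],[0,0,0]],"jaw":[1,1,1,1,1]}' | grep -v rot
python3 plan.py 618 21 197 -2
```

```text
clock: 28.6
tcp_pos: [0.617, 0.0216, 0.2357]
wrist_force: [-0.3, -0.8, -2.1]
finger_gap: 0.275
finger_force: 59.4
t 28.6 tcp [617.   21.6 235.7] yaw -2.0 gap 0.275 tilt [-0.0046  0.0006]
turn total 0.0008 shift total after turn xyz [-0.0007  0.0013  0.0516]
untilt now [-0.0044 -0.0004 -0.    ] q6 final 0.07
```

```bash
python3 -m inch '{"delta_pos":[[0,0,0.025],[0,0,0.0266],[0,0,0],[0,0,0],[0,0,0]],"rotation":[[0,0,0],[0,0,0],[0,0,0],[0,0,0],[0,0,0]],"jaw":[1,1,1,1,1]}' | grep -v rot
python3 -m inch '{"delta_pos":[[0,0,0.001],[0,0,0],[0,0,0],[0,0,0],[0,0,0]],"rotation":[[0,0,0],[0,0,0],[0,0,0],[0,0,0],[0,0,0]],"jaw":[1,1,1,1,1]}' | grep -v rot
```

```text
clock: 29.22
tcp_pos: [0.6184, 0.021, 0.201]
wrist_force: [-0.3, -0.1, -1.9]
finger_gap: 0.278
finger_force: 59.4
clock: 29.85
tcp_pos: [0.6182, 0.021, 0.1995]
wrist_force: [-0.2, 0.0, -2.2]
finger_gap: 0.279
finger_force: 59.4
```

```bash
python3 -m inch '{"delta_pos":[[0,0,0.002],[0,0,0.002],[0,0,0.001],[0,0,0],[0,0,0]],"rotation":[[0,0,0],[0,0,0],[0,0,0],[0,0,0],[0,0,0]],"jaw":[1,1,1,1,1]}' | grep -v rot
python3 -m inch '{"delta_pos":[[0,0,0.001],[0,0,0],[0,0,0],[0,0,0],[0,0,0]],"rotation":[[0,0,0],[0,0,0],[0,0,0],[0,0,0],[0,0,0]],"jaw":[1,1,1,1,1]}' | grep -v rot
python3 -m inch '{"delta_pos":[[0,0,0.001],[0,0,0],[0,0,0],[0,0,0],[0,0,0]],"rotation":[[0,0,0],[0,0,0],[0,0,0],[0,0,0],[0,0,0]],"jaw":[1,1,1,1,1]}' | grep -v rot
```

```text
clock: 30.48
tcp_pos: [0.6182, 0.021, 0.1958]
wrist_force: [0.5, 0.6, -1.2]
finger_gap: 0.278
finger_force: 59.4
clock: 31.1
tcp_pos: [0.6182, 0.021, 0.195]
wrist_force: [0.1, -0.5, -1.1]
finger_gap: 0.281
finger_force: 59.4
clock: 31.72
tcp_pos: [0.6182, 0.021, 0.1943]
wrist_force: [-0.5, -0.6, 1.2]
finger_gap: 0.278
finger_force: 59.7
```

```bash
python3 -m inch '{"delta_pos":[[0,0,0],[0,0,0],[0,0,0],[0,0,0],[0,0,-0.02]],"rotation":[[0,0,0],[0,0,0],[0,0,0],[0,0,0],[0,0,0]],"jaw":[-0.1,-0.1,-0.1,-0.1,-0.1]}' | grep -v rot
python3 -m inch '{"delta_pos":[[0,0,-0.05],[0,0,-0.05],[0,0,0],[0,0,0],[0,0,0]],"rotation":[[0,0,0],[0,0,0],[0,0,0],[0,0,0],[0,0,0]],"jaw":[-0.1,-0.1,-1,-1,-1]}' | grep -v rot
python3 plan.py 381 288 286 -2
```

```text
clock: 32.35
tcp_pos: [0.6179, 0.0211, 0.2087]
wrist_force: [-0.4, -0.2, 0.2]
finger_gap: 0.548
finger_force: 0.0
clock: 32.98
tcp_pos: [0.618, 0.021, 0.2833]
wrist_force: [-0.2, 0.6, 0.4]
finger_gap: 0.999
finger_force: 0.0
t 32.98 tcp [618.   21.  283.3] yaw -2.0 gap 0.999 tilt [-0.0018  0.0006]
turn total -0.0 shift total after turn xyz [ 0.3448 -0.3283 -0.0037]
untilt now [-0.0017 -0.0005 -0.    ] q6 final 0.68
```

```bash
python3 -m inch '{"delta_pos":[[0.0493,-0.0469,0],[0.0493,-0.0469,0],[0.0493,-0.0469,0],[0.0493,-0.0469,0],[0.0493,-0.0469,0]],"rotation":[[0,0,0],[0,0,0],[0,0,0],[0,0,0],[0,0,0]],"jaw":[-1,-1,-1,-1,-1]}' >/dev/null
python3 -m inch '{"delta_pos":[[0.0493,-0.0469,0],[0.0493,-0.0469,0],[0,0,0.03],[0,0,0.03],[0,0,0]],"rotation":[[0,0,0],[0,0,0],[0,0,0],[0,0,0],[0,0,0]],"jaw":[-1,-1,-1,-1,-1]}' | grep -v rot
python3 plan.py 381 288 191 -2
```

```text
clock: 34.22
tcp_pos: [0.3806, 0.2881, 0.2375]
wrist_force: [0.8, -0.8, 0.6]
finger_gap: 1.003
finger_force: 0.0
t 34.23 tcp [380.6 288.1 237.5] yaw -2.0 gap 1.003 tilt [-0.0034 -0.0016]
turn total 0.0003 shift total after turn xyz [-0.0001  0.0005  0.062 ]
untilt now [-0.0032  0.0016  0.    ] q6 final 0.68
```

```bash
python3 -m inch '{"delta_pos":[[0,0,0.03],[0,0,0.032],[0,0,0],[0,0,0],[0,0,0]],"rotation":[[0,0,0],[0,0,0],[0,0,0],[0,0,0],[0,0,0]],"jaw":[-1,-1,-1,-1,-1]}' |grep -v rot
python3 plan.py 381 288 191 -2
```

```text
clock: 34.85
tcp_pos: [0.3815, 0.2885, 0.1942]
wrist_force: [0.1, 0.1, 1.0]
finger_gap: 1.004
finger_force: 0.0
t 34.85 tcp [381.5 288.5 194.2] yaw -2.0 gap 1.004 tilt [0.0011 0.0014]
turn total -0.0001 shift total after turn xyz [-0.0006 -0.0006  0.0043]
untilt now [ 0.001  -0.0014 -0.    ] q6 final 0.68
```

```bash
python3 -m inch '{"delta_pos":[[0,0,0.004],[0,0,0],[0,0,0],[0,0,0],[0,0,0]],"rotation":[[0,0,0],[0,0,0],[0,0,0],[0,0,0],[0,0,0]],"jaw":[1,1,1,1,1]}' >/dev/null
python3 -m inch '{"delta_pos":[[0,0,0],[0,0,0],[0,0,0],[0,0,0],[0,0,0]],"rotation":[[0,0,0],[0,0,0],[0,0,0],[0,0,0],[0,0,0]],"jaw":[1,1,1,1,1]}' |grep -v rot
python3 -m inch '{"delta_pos":[[0,0,-0.01],[0,0,-0.03],[0,0,-0.04],[0,0,-0.04],[0,0,0]],"rotation":[[0,0,0],[0,0,0],[0,0,0],[0,0,0],[0,0,0]],"jaw":[1,1,1,1,1]}' |grep -v rot
python3 plan.py 616 -35 197 -2
```

```text
clock: 36.1
tcp_pos: [0.3812, 0.2884, 0.1903]
wrist_force: [-2.8, -0.2, 5.6]
finger_gap: 0.281
finger_force: 59.1
clock: 36.72
tcp_pos: [0.3815, 0.2884, 0.2822]
wrist_force: [0.7, -0.8, -1.4]
finger_gap: 0.283
finger_force: 59.0
t 36.73 tcp [381.5 288.4 282.2] yaw -2.0 gap 0.283 tilt [0.0029 0.0026]
turn total 0.0 shift total after turn xyz [-0.4201  0.3276  0.1137]
untilt now [ 0.0027 -0.0026 -0.    ] q6 final -0.02
```

```bash
python3 -m inch '{"delta_pos":[[-0.0525,0.041,0],[-0.0525,0.041,0],[-0.0525,0.041,0],[-0.0525,0.041,0],[-0.0525,0.041,0]],"rotation":[[0,0,0],[0,0,0],[0,0,0],[0,0,0],[0,0,0]],"jaw":[1,1,1,1,1]}' >/dev/null
python3 -m inch '{"delta_pos":[[-0.0525,0.041,0],[-0.0525,0.041,0],[-0.0525,0.041,0],[0,0,0],[0,0,0]],"rotation":[[0,0,0],[0,0,0],[0,0,0],[0,0,0],[0,0,0]],"jaw":[1,1,1,1,1]}' | grep -v rot
python3 plan.py 616 -35 197 -2
```

```text
clock: 37.98
tcp_pos: [0.6157, -0.035, 0.2784]
wrist_force: [-0.4, 0.5, -1.1]
finger_gap: 0.28
finger_force: 59.2
t 37.98 tcp [615.7 -35.  278.4] yaw -2.0 gap 0.28 tilt [-0.0021  0.001 ]
turn total -0.0003 shift total after turn xyz [0.     0.0004 0.1085]
untilt now [-0.002  -0.0009 -0.    ] q6 final -0.02
```

```bash
python3 -m inch '{"delta_pos":[[0,0,0.035],[0,0,0.035],[0,0,0.03],[0,0,0.0085],[0,0,0]],"rotation":[[0,0,0],[0,0,0],[0,0,0],[0,0,0],[0,0,0]],"jaw":[1,1,1,1,1]}' | grep -v rot
python3 -m inch '{"delta_pos":[[0,0,0],[0,0,0],[0,0,0.001],[0,0,0],[0,0,0]],"rotation":[[0,0,0],[0,0,0],[0,0,0],[0,0,0],[0,0,0]],"jaw":[1,1,1,1,1]}' | grep -v rot
```

```text
clock: 38.6
tcp_pos: [0.6158, -0.0345, 0.1985]
wrist_force: [-0.7, -0.1, -0.2]
finger_gap: 0.285
finger_force: 59.2
clock: 39.22
tcp_pos: [0.616, -0.0351, 0.1976]
wrist_force: [-0.4, 0.1, -1.3]
finger_gap: 0.281
finger_force: 59.2
```

```bash
python3 -m inch '{"delta_pos":[[0,0,0.002],[0,0,0.002],[0,0,0],[0,0,0],[0,0,0]],"rotation":[[0,0,0],[0,0,0],[0,0,0],[0,0,0],[0,0,0]],"jaw":[1,1,1,1,1]}' | grep -v rot
python3 -m inch '{"delta_pos":[[0,0,0.001],[0,0,0],[0,0,0],[0,0,0],[0,0,0]],"rotation":[[0,0,0],[0,0,0],[0,0,0],[0,0,0],[0,0,0]],"jaw":[1,1,1,1,1]}' | grep -v rot
python3 -m inch '{"delta_pos":[[0,0,0.001],[0,0,0],[0,0,0],[0,0,0],[0,0,0]],"rotation":[[0,0,0],[0,0,0],[0,0,0],[0,0,0],[0,0,0]],"jaw":[1,1,1,1,1]}' | grep -v rot
```

```text
clock: 39.85
tcp_pos: [0.616, -0.0351, 0.1946]
wrist_force: [-0.4, 0.0, -1.4]
finger_gap: 0.278
finger_force: 59.2
clock: 40.48
tcp_pos: [0.616, -0.0351, 0.1938]
wrist_force: [-0.7, 0.8, -1.4]
finger_gap: 0.278
finger_force: 59.2
clock: 41.1
tcp_pos: [0.6161, -0.0351, 0.1933]
wrist_force: [-2.9, -0.9, 5.9]
finger_gap: 0.28
finger_force: 59.8
```

```bash
python3 -m inch '{"delta_pos":[[0,0,0],[0,0,0],[0,0,0],[0,0,0],[0,0,-0.02]],"rotation":[[0,0,0],[0,0,0],[0,0,0],[0,0,0],[0,0,0]],"jaw":[-0.1,-0.1,-0.1,-0.1,-0.1]}' | grep -v rot
python3 -m inch '{"delta_pos":[[0,0,-0.05],[0,0,-0.05],[0,0,0],[0,0,0],[0,0,0]],"rotation":[[0,0,0],[0,0,0],[0,0,0.16],[0,0,0.16],[0,0,0.16]],"jaw":[-0.1,-0.1,-1,-1,-1]}' | grep -v rot
python3 plan.py 353 -301 286 122
```

```text
clock: 41.72
tcp_pos: [0.6157, -0.0351, 0.2075]
wrist_force: [-0.2, -0.7, 0.1]
finger_gap: 0.549
finger_force: 0.0
clock: 42.35
tcp_pos: [0.616, -0.0351, 0.2844]
wrist_force: [-0.3, 0.1, -0.0]
finger_gap: 1.002
finger_force: 0.0
t 42.35 tcp [616.  -35.1 284.4] yaw -31.1 gap 1.002 tilt [0.0008 0.0004]
turn total 0.4481 shift total after turn xyz [-0.4852  0.1148 -0.0022]
untilt now [ 0.0005 -0.0008  0.    ] q6 final 0.31
```

```bash
python3 -m inch '{"delta_pos":[[0,0,0],[0,0,0],[0,0,0],[-0.0539,0.01276,0],[-0.0539,0.01276,0]],"rotation":[[0,0,0.1494],[0,0,0.1494],[0,0,0.1494],[0,0,0],[0,0,0]],"jaw":[-1,-1,-1,-1,-1]}' >/dev/null
python3 -m inch '{"delta_pos":[[-0.0539,0.01276,0],[-0.0539,0.01276,0],[-0.0539,0.01276,0],[-0.0539,0.01276,0],[-0.0539,0.01276,0]],"rotation":[[0,0,0],[0,0,0],[0,0,0],[0,0,0],[0,0,0]],"jaw":[-1,-1,-1,-1,-1]}' >/dev/null
python3 -m inch '{"delta_pos":[[-0.0539,0.01276,0],[-0.0539,0.01276,0],[0,0,0.03],[0,0,0.03],[0,0,0]],"rotation":[[0,0,0],[0,0,0],[0,0,0],[0,0,0],[0,0,0]],"jaw":[-1,-1,-1,-1,-1]}' >/dev/null
python3 plan.py 353 -301 182 122
```

```text
t 44.23 tcp [ 354.3 -302.2  237.7] yaw -57.7 gap 0.998 tilt [-0.0013  0.0016]
turn total 0.005 shift total after turn xyz [-0.0006 -0.0023  0.0742]
untilt now [-0.002   0.0003  0.    ] q6 final 0.31
```

```bash
python3 -m inch '{"delta_pos":[[0,0,0.03],[0,0,0.03],[0,0,0.012],[0,0,0],[0,0,0]],"rotation":[[0,0,0.005],[0,0,0],[0,0,0],[0,0,0],[0,0,0]],"jaw":[-1,-1,-1,-1,-1]}' |grep -v rot
python3 plan.py 353 -301 182 122
python3 - <<'E'
from h import *
p=eyes.get_image('scene');cv2.imwrite('pics/s3.png',cv2.resize(p['frame'][260:380,80:240,::-1],(800,600)))
E
```

```text
clock: 44.85
tcp_pos: [0.3549, -0.3026, 0.1852]
wrist_force: [0.0, 0.0, 0.3]
finger_gap: 1.0
finger_force: 0.0
t 44.85 tcp [ 354.9 -302.6  185.2] yaw -58.0 gap 1.0 tilt [ 0.0008 -0.0004]
turn total 0.0003 shift total after turn xyz [-0.001  -0.0031  0.0042]
untilt now [ 0.0007 -0.0004 -0.    ] q6 final 0.31
```

View pics/s3.png

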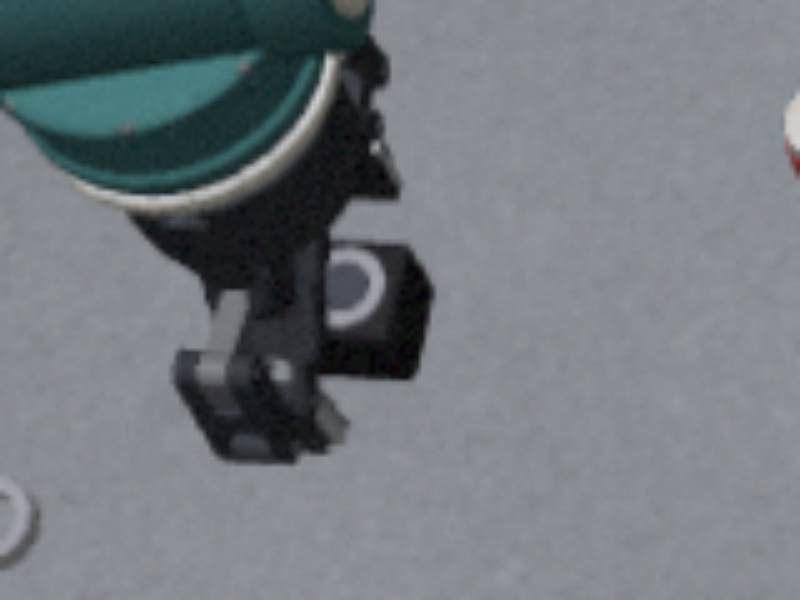

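The coil (bore at 350,290) stands undisturbed between the open fingers. Small correction, then closing.

```bash
python3 -m inch '{"delta_pos":[[-0.001,-0.003,0.004],[0,0,0],[0,0,0],[0,0,0],[0,0,0]],"rotation":[[0,0,0],[0,0,0],[0,0,0],[0,0,0],[0,0,0]],"jaw":[-1,1,1,1,1]}' >/dev/null
python3 -m inch '{"delta_pos":[[0,0,0],[0,0,0],[0,0,0],[0,0,0],[0,0,0]],"rotation":[[0,0,0],[0,0,0],[0,0,0],[0,0,0],[0,0,0]],"jaw":[1,1,1,1,1]}' |grep -v rot
python3 -m inch '{"delta_pos":[[0,0,-0.01],[0,0,-0.03],[0,0,-0.04],[0,0,-0.04],[0,0,0]],"rotation":[[0,0,0],[0,0,0],[0,0,0],[0,0,0],[0,0,0]],"jaw":[1,1,1,1,1]}' |grep -v rot
python3 plan.py 616 -192 186 95
```

```text
clock: 46.15
tcp_pos: [0.3528, -0.3009, 0.1812]
wrist_force: [-0.4, -0.6, 4.7]
finger_gap: 0.437
finger_force: 60.9
clock: 46.78
tcp_pos: [0.353, -0.301, 0.2731]
wrist_force: [0.2, 0.4, -2.4]
finger_gap: 0.434
finger_force: 60.5
t 46.77 tcp [ 353.  -301.   273.1] yaw -58.0 gap 0.434 tilt [ 0.0021 -0.0017]
turn total 0.4502 shift total after turn xyz [ 0.3621 -0.1143  0.1161]
untilt now [ 0.0024 -0.0009  0.    ] q6 final 1.18
```

```bash
python3 -m inch '{"delta_pos":[[0,0,0],[0,0,0],[0,0,0],[0.0517,-0.0163,0],[0.0517,-0.0163,0]],"rotation":[[0,0,0.15],[0,0,0.15],[0,0,0.15],[0,0,0],[0,0,0]],"jaw":[1,1,1,1,1]}' >/dev/null
python3 -m inch '{"delta_pos":[[0.0517,-0.0163,0],[0.0517,-0.0163,0],[0.0517,-0.0163,0],[0.0517,-0.0163,0],[0.0517,-0.0163,0]],"rotation":[[0,0,0],[0,0,0],[0,0,0],[0,0,0],[0,0,0]],"jaw":[1,1,1,1,1]}' >/dev/null
python3 -m inch '{"delta_pos":[[0,0,0],[0,0,0.03],[0,0,0.03],[0,0,0],[0,0,0]],"rotation":[[0,0,0],[0,0,0],[0,0,0],[0,0,0],[0,0,0]],"jaw":[1,1,1,1,1]}' |grep -v rot
python3 plan.py 616 -192 186 95
```

```text
clock: 48.65
tcp_pos: [0.6155, -0.1922, 0.2261]
wrist_force: [0.9, -0.5, -1.5]
finger_gap: 0.439
finger_force: 60.5
t 48.65 tcp [ 615.5 -192.2  226.1] yaw -85.0 gap 0.439 tilt [-0.0002  0.0005]
turn total -0.0002 shift total after turn xyz [ 0.0007 -0.0002  0.0535]
untilt now [-0.0005  0.0002  0.    ] q6 final 1.18
```

Contact expected at about 184.2.

```bash
python3 -m inch '{"delta_pos":[[0,0,0.03],[0,0,0.0225],[0,0,0],[0,0,0],[0,0,0]],"rotation":[[0,0,0],[0,0,0],[0,0,0],[0,0,0],[0,0,0]],"jaw":[1,1,1,1,1]}' |grep -v rot
python3 -m inch '{"delta_pos":[[0,0,0],[0,0,0.001],[0,0,0],[0,0,0],[0,0,0]],"rotation":[[0,0,0],[0,0,0],[0,0,0],[0,0,0],[0,0,0]],"jaw":[1,1,1,1,1]}' |grep -v rot
```

```text
clock: 49.28
tcp_pos: [0.6156, -0.1919, 0.1864]
wrist_force: [-0.2, -0.1, -2.9]
finger_gap: 0.435
finger_force: 62.2
clock: 49.9
tcp_pos: [0.6156, -0.1919, 0.1858]
wrist_force: [-0.4, 1.7, -1.8]
finger_gap: 0.435
finger_force: 62.2
```

```bash
python3 -m inch '{"delta_pos":[[0,0,0.001],[0,0,0],[0,0,0],[0,0,0],[0,0,0]],"rotation":[[0,0,0],[0,0,0],[0,0,0],[0,0,0],[0,0,0]],"jaw":[1,1,1,1,1]}' |grep -v rot
python3 -m inch '{"delta_pos":[[0,0,0.001],[0,0,0],[0,0,0],[0,0,0],[0,0,0]],"rotation":[[0,0,0],[0,0,0],[0,0,0],[0,0,0],[0,0,0]],"jaw":[1,1,1,1,1]}' |grep -v rot
```

```text
clock: 50.52
tcp_pos: [0.6157, -0.1919, 0.1851]
wrist_force: [-0.3, 0.4, -1.8]
finger_gap: 0.438
finger_force: 62.2
clock: 51.15
tcp_pos: [0.6156, -0.1919, 0.1844]
wrist_force: [-0.2, -0.0, -2.1]
finger_gap: 0.432
finger_force: 62.2
```

```bash
python3 -m inch '{"delta_pos":[[0,0,0.0007],[0,0,0],[0,0,0],[0,0,0],[0,0,0]],"rotation":[[0,0,0],[0,0,0],[0,0,0],[0,0,0],[0,0,0]],"jaw":[1,1,1,1,1]}' |grep -v rot
```

```text
clock: 51.78
tcp_pos: [0.6157, -0.1919, 0.1838]
wrist_force: [0.1, -0.4, -2.7]
finger_gap: 0.438
finger_force: 62.2
```

```bash
python3 -m inch '{"delta_pos":[[0,0,0.0007],[0,0,0],[0,0,0],[0,0,0],[0,0,0]],"rotation":[[0,0,0],[0,0,0],[0,0,0],[0,0,0],[0,0,0]],"jaw":[1,1,1,1,1]}' |grep -v rot
```

```text
clock: 52.4
tcp_pos: [0.6157, -0.1919, 0.1836]
wrist_force: [-2.5, 1.4, 5.3]
finger_gap: 0.435
finger_force: 62.8
```

Contact. Release, rise, and back off toward the base so the view is clear.

```bash
python3 -m inch '{"delta_pos":[[0,0,0],[0,0,0],[0,0,0],[0,0,0],[0,0,-0.02]],"rotation":[[0,0,0],[0,0,0],[0,0,0],[0,0,0],[0,0,0]],"jaw":[-0.3,-0.3,-0.3,-0.3,-0.3]}' | grep -v rot
python3 -m inch '{"delta_pos":[[0,0,-0.05],[0,0,-0.05],[0,0,-0.05],[-0.05,0,-0.02],[-0.05,0,0]],"rotation":[[0,0,0],[0,0,0],[0,0,0],[0,0,0],[0,0,0]],"jaw":[-0.3,-0.3,-0.3,-0.3,-0.3]}' >/dev/null
python3 -m inch '{"delta_pos":[[-0.05,0,0],[-0.05,0,0],[0,0,0],[0,0,0],[0,0,0]],"rotation":[[0,0,0],[0,0,0],[0,0,0],[0,0,0],[0,0,0]],"jaw":[-0.3,-0.3,-0.3,-0.3,-0.3]}' | grep -v rot
python3 - <<'E'
from h import *
for n in ('scene','top'):
    p=eyes.get_image(n);w=cloud(p);cv2.imwrite(f'pics/{n}F.png',p['frame'][...,::-1])
    for t in ['union_a','cartridge_a','coil','gauge','sealant']:
        for o in outline_of(p,t)[:2]:
            q=w[o['region']&np.isfinite(w[...,0])]
            if len(q)>10: print(n,t,round(o['score'],2),np.round(np.median(q,0),3),'ztop',round(np.percentile(q[:,2],97),3))
E
```

```text
clock: 53.02
tcp_pos: [0.6154, -0.1918, 0.1977]
wrist_force: [-0.2, -0.8, -0.1]
finger_gap: 0.65
finger_force: 0.0
clock: 54.28
tcp_pos: [0.4668, -0.205, 0.3261]
wrist_force: [-0.5, 0.9, -0.0]
finger_gap: 0.649
finger_force: 0.0
scene union_a 0.89 [0.606 0.209 0.029] ztop 0.036
scene union_a 0.62 [0.611 0.147 0.029] ztop 0.036
scene cartridge_a 0.72 [ 0.619 -0.042  0.036] ztop 0.065
scene cartridge_a 0.71 [0.621 0.013 0.036] ztop 0.065
scene coil 0.83 [ 0.616 -0.196  0.042] ztop 0.046
scene coil 0.26 [ 0.618 -0.192  0.005] ztop 0.032
scene gauge 0.75 [ 0.514 -0.371  0.027] ztop 0.03
scene gauge 0.23 [ 0.619 -0.042  0.033] ztop 0.065
scene sealant 0.6 [ 0.455 -0.155  0.037] ztop 0.06
top union_a 0.85 [0.602 0.213 0.029] ztop 0.034
top union_a 0.76 [0.607 0.151 0.03 ] ztop 0.035
top cartridge_a 0.84 [0.611 0.019 0.04 ] ztop 0.064
top cartridge_a 0.53 [ 0.609 -0.034  0.041] ztop 0.064
top coil 0.73 [ 0.61  -0.188  0.042] ztop 0.046
top sealant 0.75 [ 0.448 -0.145  0.039] ztop 0.059
```

View pics/sceneF.png

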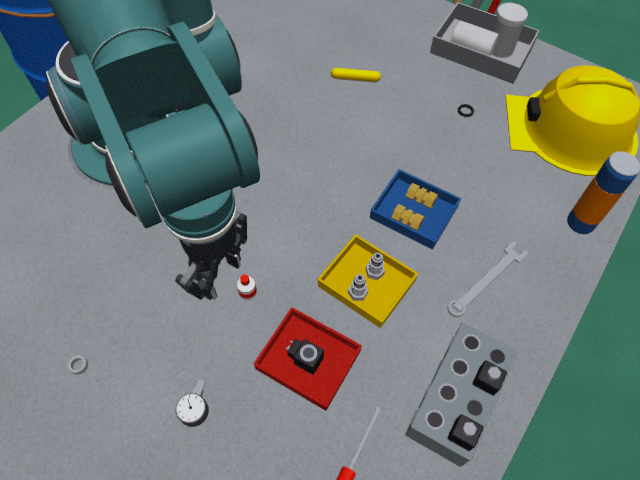

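View pics/topF.png

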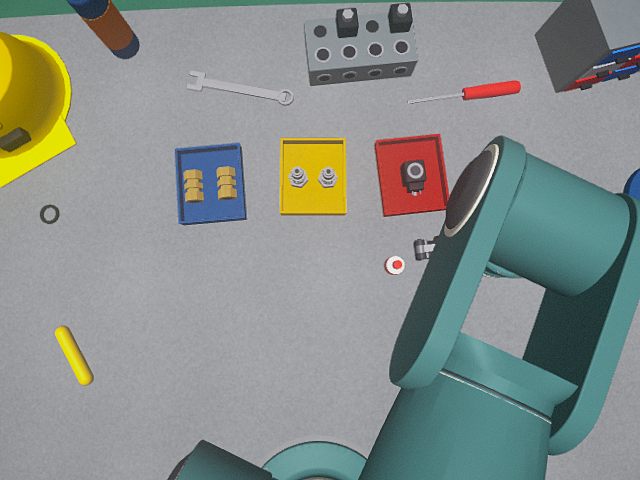

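Both pictures show the same result: unions flat in the blue tray (scene 415,205), valves standing in the yellow (368,277) and the coil bore-up in the red (305,355). The gauge (192,408) and the bottle (246,286) have not moved, and the arm is clear. Handing in.

```bash
python3 -c "
from h import *
print(close_job())"
```

```text
the job is handed in; nothing more can be done
None
```

The job is handed in: both unions lie flat in the blue tray, both valves stand in the yellow tray, the coil is bore-up in the red tray, and the gauge and sealant bottle are still where they were (about 54 of 136 s used; joint 6 ran up to its limit once, at -2.968 of -2.97, and was turned back).

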